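# Seat the green filter in the photocell head and swing its keeper clip over

## Task

Nudge the green filter across the face of the photocell head until it drops flat and flush into the round recess, then push the orange pin to swing the keeper clip fully round over the filter's edge. Only push with the fingers: do not lift or carry the filter, and leave the red filter, the metal post foot and the screwdriver where they are.

Things in the scene. Friction and masses are not known exactly. Their poses are not given: they have to be found in the camera images.
- head: The photocell head: a grey box lying fixed on the bench, 150 mm (its x) by 290 mm (its y) by 60 mm high, with a flat pale top face (60 mm above the bench) that has no raised edges. Origin at the centre of its underside, z up. On the top face are the round recess, the keeper clip and the two filters, one on either side of the recess along the head's y.
- recess (a point): Centre of the floor of the round recess, 30 mm from the middle of the top face towards the head's -x. The recess is 54 mm in diameter and 8 mm deep with a plain vertical wall; its floor carries a black aperture disc. Axes as the head's.
- green_filter: Loose filter to be seated: a solid disc with a black rim and green glass, 50 mm in diameter, 8 mm thick, about 35 g. Origin at the centre of its underside, z up. It starts flat on the head's top face, 70 to 100 mm from the recess along the head's y, on the +y or the -y side, and up to 18 mm off line with the recess. Slid across, it tips in when its centre is about 10 mm short of the recess centre and drops flat when pushed on; seated, its top is flush with the face.
- red_filter: The same kind of disc with red glass (50 mm diameter, 8 mm thick), flat on the top face on the other side of the recess; to be left alone. Origin at the centre of its underside.
- clip (a joint): Angle of the keeper clip in rad: 0 = closed, arm pointing from its pivot at the recess centre (a stop); 2.7 = swung fully open (a stop). Opening swings the arm towards the head's +y and then on to its +x; seen from above, opening is clockwise and closing is counter-clockwise. At angle a the arm points along (-cos a, sin a) in the head's x, y. It starts between 1.9 and 2.5, stays where it is left and needs about 1 N at the pin to move.
- clip_pivot (a point): Pivot axis of the clip, at the height of the top face, 48 mm from the recess centre towards the head's +x. The black arm is 10 mm wide, 4 mm thick, reaches 32 mm from the pivot, with its underside 4 mm above the face, so it passes over a seated filter but not over one lying on the face.
- clip_pin (a point): Centre of the top end of the clip's orange pin: upright, 8 mm in diameter, 30 mm tall, 28 mm from the pivot axis; its top is 38 mm and its foot 8 mm above the top face. It moves with the clip.
- post_foot: Bystander: loose aluminium post foot standing on the bench beyond the head (+x side), round base 44 mm in diameter, 45 mm tall. Origin at the centre of its underside.
- screwdriver: Bystander: loose screwdriver, 150 mm long, lying on the bench beyond the head (+x side), roughly along the head's y. Its long axis is its own x; origin midway along its length, on the underside.
Mind the look-alikes: they are no part of the job. Leave any blue or brown look-alike of the green_filter alone.

How it is judged:
By the outcome, as a careful person would: the job done as asked, in the order asked, and still so for the second after the job is handed in, with the robot touching nothing.
It also fails if it takes over 51 s, if anything falls off the work surface, if the arm or the gripper's body presses on something with over 40 N, if the wrist force passes 120 N, or if a joint passes its speed limit or range.

## Robot

A 6-joint arm with a two-finger parallel gripper is mounted at the origin on the work surface. World frame = base frame: x ahead of the robot, y to its left, z up, the work surface at z = 0. Lengths are in m, angles in rad, forces in N, time in s.
With the tool pointing down it reaches from about 0.425 to 1.125 m from the base axis. Payload 14.9 kg.
Tool frame: the origin (TCP) lies at the very end of the fingers, on their centre line; the grasp point (between the pads) lies 19 mm behind it; z points along the fingers, y is the direction in which the jaws open and shut (so a half turn about z gives the same grasp; the last joint's range is limited). The gripper opens to 91 mm and grips with 3 to 60 N. Pads are 32 mm wide; open, the fingers measure 118 mm over their backs; the gripper's body (76 mm by 178 mm) begins 60 mm behind the grasp point.
Start: joints at [1.11, 0.379, 1.734, -0, 1.028, -0.033], TCP at [0.29, 0.637, 0.175] pointing down, gripper open.
Joint ranges: [-2.77, 2.77], [-0.74, 2.19], [0, 2.66], [-1.06, 4.2], [0.31, 2.87], [-3.08, 3.08]. Speed limits (rad/s): [1.89, 1.89, 2.39, 3.14, 3.14, 3.14].

## Interface

Orientations are given as a rotation vector (axis times angle).
In Python, from cell import arm, grab_frame, workorder, recognise, masks_of gives the robot as it stands.
- The arm moves only by the tool move_arm, never from a script. Its argument "series" is a list of rows, each an object of numbers: "x", "y", "z": the shift along the tool's x, y, z in m; "ax", "ay", "az": the turn, a rotation vector about the tool's x, y, z in rad. A call has exactly 8 rows; each row is the pose to reach, as a shift and turn from the pose measured when the call began, along the tool's axes at that moment; what a row does not reach only later rows make up. A row lasts 1/12 s, in which the tool goes at most 41.7 mm and 7.16 degrees, less where a joint would pass 70% of its speed; a pose out of reach is approached as far as the arm can. A call with a gripper value outside its range is refused whole. "claw" is the opening, from 0 (shut) to 1 (fully open), set as the call begins (left out, the last holds). The fingers move at their own pace and stop on an object; "grip_force" is the grip in N (left out, the last holds). Time passes only in rows, so rows that repeat a pose let the fingers close, or fill a call up. It gives the time, the measured TCP pose, the force and the opening at its end, in the units of the state.
- arm.get_state(): the state, without advancing time (a new reading comes with each control period).
- grab_frame(name): name is "side" or "top" or "wrist"; returns a dict with "image" (420x560x3 uint8, red, green, blue), "vertical_fov" (degrees; the focal length in pixels is half the picture's height over the tangent of half this angle, whatever the lens; pixels are square), "cx", "cy" (the principal point, pixels), "world_from_camera" (4x4, takes a point from camera to world coordinates). Camera axes: x right, y up, looking along -z (the intrinsics and any distortion apply to the point x, -y, -z); pixel columns grow to the right and rows downward; lengths in m; the calibration is good to about 2 mm. A picture is of the moment at which its call begins. There is no depth.
- workorder.job_done(): hands the job in, once; it reports no verdict.
Trained networks look in the newest picture that a camera, given by its name, has taken for a name from the list of things; names that differ only in an ending like _2 or _b are one class to them, and where a whole thing is asked for, a point or a joint stands for the part that bears it (a point fixed in the world has none). Each returns a list of dicts, best first, with "score" (0 to 1); they miss things now and then, are a little off and sometimes report something else, mostly with a low value. They report only what shows in the picture. A call takes as long as a camera call. They do not tell look-alikes from the thing itself.
- recognise(target, camera): "uv" ([column, row] in pixels, amid what is visible of it).
- masks_of(target, camera): "region" (420x560 bool, what is visible of it) and "uv" ([column, row] in pixels, amid what is visible of it).
The state is a dict: "clock": time; "joints": joint angles; "joint_velocities": joint speeds; "effort": joint torques, N m; "position": TCP position; "eef_rot": TCP orientation; "force": force on the tool from outside, world axes, zero at the start; "moment": the same for the moment, N m; "finger_gap": finger opening in m.
Only numpy, scipy, OpenCV 4.12 (cv2) and the standard library are available. Lean on these libraries where they do the work, as an engineer would, in place of code of your own. Each camera call takes 0.05 s, during which the arm holds its last target. There are 200 camera calls.

## Working session

There is one attempt and no reset: what is moved stays moved. The work goes in short steps, Python scripts to look and compute and a tool call to move; the robot and the scene stay as the last step left them, time stands still between calls to the robot, and variables do not carry over. Pictures are saved under pics/ and viewed, about 8 in all and at most 12, crops included, and the job is handed in when it is done.

Besides the shell and the picture viewer there is one more tool, called after "Request:" by a JSON object that holds its "api" and its "payload". move_arm: Moves the arm, as the interface text tells. Its arguments: {"type":"object","properties":{"series":{"type":"array"},"claw":{"type":"number"},"grip_force":{"type":"number"}},"required":["series"]}

```bash
mkdir -p pics; ls; cat > h.py <<'E'
import numpy as np, cv2
from cell import arm, grab_frame, workorder, recognise, masks_of
def ray(f,uv):
    T=np.array(f["world_from_camera"]); H=f["image"].shape[0]
    fl=H/2/np.tan(np.radians(f["vertical_fov"])/2)
    d=T[:3,:3]@np.array([(uv[0]-f["cx"])/fl,-(uv[1]-f["cy"])/fl,-1]); return T[:3,3],d
def atz(f,uv,z):
    o,d=ray(f,uv); return o+d*(z-o[2])/d[2]
def proj(f,p):
    T=np.array(f["world_from_camera"]); H=f["image"].shape[0]
    fl=H/2/np.tan(np.radians(f["vertical_fov"])/2)
    c=T[:3,:3].T@(np.array(p)-T[:3,3]); return np.array([f["cx"]+fl*c[0]/-c[2],f["cy"]+fl*c[1]/c[2]])
def save(f,n): cv2.imwrite("pics/"+n,cv2.cvtColor(f["image"],cv2.COLOR_RGB2BGR))
E
python3 - <<'E'
from h import *
s=arm.get_state(); print(s)
for c in ["top","side"]:
    f=grab_frame(c); save(f,c+"0.png"); print(c,{k:f[k] for k in f if k!="image"})
    for t,z in [("head",.06),("recess",.052),("green_filter",.068),("red_filter",.068),("clip",.07),("clip_pin",.098),("clip_pivot",.06),("post_foot",.045),("screwdriver",.01)]:
        try:
            for r in recognise(t,c): print(t,round(r["score"],2),np.round(r["uv"],1),np.round(atz(f,r["uv"],z),4))
        except Exception as e: print(t,e)
E
cd pics; python3 -c "
import cv2;a=cv2.imread('top0.png');b=cv2.imread('side0.png');cv2.imwrite('both.png',cv2.resize(cv2.vconcat([a,b]),(560,840))[:,:])"
```

```text
pics
{'clock': 0.0, 'joints': array([ 1.10966445e+00,  3.79407033e-01,  1.73477679e+00, -4.87106721e-05,
        1.02847961e+00, -3.33331002e-02]), 'joint_velocities': array([-4.89143033e-04, -8.58921417e-05,  3.17157820e-04,  1.19897856e-03,
       -1.17106111e-03, -5.66634284e-04]), 'effort': array([-5.24454535e-04, -7.63721395e+01, -4.34364152e+01,  6.50189328e-02,
        4.25206614e-02, -8.64593108e-05]), 'position': array([0.29025404, 0.63651276, 0.17469132]), 'eef_rot': array([-6.66786487e-01, -3.06978910e+00,  1.64674772e-03]), 'force': array([ 0.68326414,  0.63319023, -1.18052863]), 'moment': array([0.03028118, 0.03104044, 0.01388172]), 'finger_gap': 0.09131606445215207}
top {'vertical_fov': 47.234507236557974, 'cx': 276.9693913835983, 'cy': 206.26181882222266, 'world_from_camera': array([[ 0.0123699 ,  0.98710755, -0.15957964,  0.49699601],
       [-0.99978635,  0.01485279,  0.01437555,  0.02780464],
       [ 0.01656042,  0.15936772,  0.98708038,  0.8301469 ],
       [ 0.        ,  0.        ,  0.        ,  1.        ]])}
head 0.58 [355.6 230.4] [ 0.5839 -0.111   0.06  ]
re
[... 1076 characters left out ...]
0.59 [292.9 158.9] [ 0.6149 -0.1239  0.052 ]
recess 0.57 [307.4 190.2] [ 0.5768 -0.0501  0.052 ]
green_filter 0.87 [329.2 196.1] [ 0.54   -0.0247  0.068 ]
green_filter 0.65 [396.2 241.4] [0.4394 0.0481 0.068 ]
green_filter 0.56 [403.8 199.8] [ 0.4333 -0.0385  0.068 ]
red_filter 0.82 [331.1 129.9] [ 0.5632 -0.1975  0.068 ]
clip 0.68 [290.4 156.3] [ 0.6153 -0.1062  0.07  ]
clip 0.33 [332.  132.5] [ 0.5602 -0.1869  0.07  ]
clip_pin 0.52 [290.8 158.1] [ 0.6058 -0.0646  0.098 ]
clip_pivot 0.85 [305.4 190. ] [ 0.5783 -0.0405  0.06  ]
clip_pivot 0.69 [331.9 131. ] [ 0.5628 -0.2065  0.06  ]
post_foot 0.93 [254.6 136.6] [ 0.6968 -0.1841  0.045 ]
screwdriver 0.6 [244.7 196.3] [ 0.683  -0.0631  0.01  ]
```

View pics/top0.png

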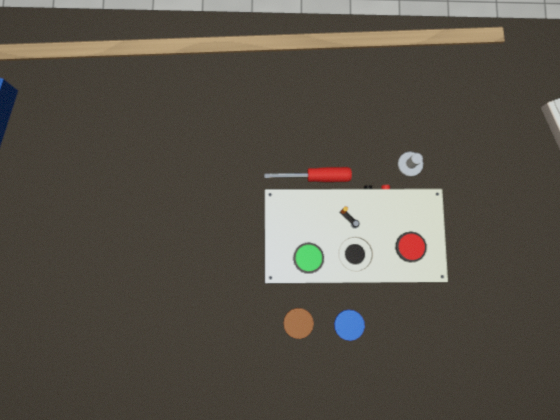

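View pics/side0.png

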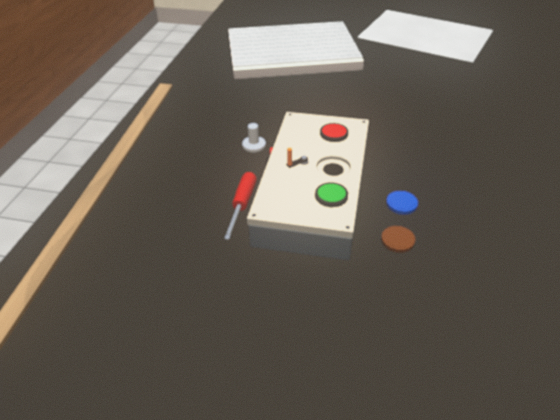

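The top view shows the green filter at (309,258), the recess at (355,254), red at (411,247), the pin at about (345,209) and the pivot at about (356,223). The candidates for green_filter are (309,258) green on the head, (350,325) blue on the bench and (299,323) brown on the bench. Only the first is green and lies on the face on the +y side. Next I'll take precise measurements and an enlarged crop.

```bash
cat > m.py <<'E'
from h import *
def top(f):
    im=f["image"]; hsv=cv2.cvtColor(im,cv2.COLOR_RGB2HSV)
    def cen(m,box=None):
        n,l,s,c=cv2.connectedComponentsWithStats(m.astype(np.uint8)); i=1+np.argmax(s[1:,4]); return c[i],s[i,4],l==i
    g=cen((hsv[...,0]>45)&(hsv[...,0]<80)&(hsv[...,1]>120)&(hsv[...,2]>60))
    return g
E
python3 - <<'E'
from m import *
f=grab_frame("top"); im=f["image"]
hsv=cv2.cvtColor(im,cv2.COLOR_RGB2HSV)
g=top(f); print("green",g[0],g[1],atz(f,g[0],.068))
# face outline
m=((hsv[...,2]>150)&(hsv[...,1]<70)).astype(np.uint8); m[:150]=0;m[300:]=0;m[:,:240]=0;m[:,470:]=0
n,l,s,c=cv2.connectedComponentsWithStats(m); i=1+np.argmax(s[1:,4])
cs,_=cv2.findContours((l==i).astype(np.uint8),cv2.RETR_EXTERNAL,cv2.CHAIN_APPROX_NONE)
h=cv2.convexHull(max(cs,key=len)); q=cv2.approxPolyDP(h,8,True)[:,0]; print("quad",q.tolist())
w=np.array([atz(f,p,.06)[:2] for p in q]);print(w.round(4)); print([np.linalg.norm(w[k]-w[k-1]).round(4) for k in range(len(w))])
r=cv2.minAreaRect(np.array([atz(f,p,.06)[:2]*1000 for p in h[:,0]],np.float32)); print("rect mm",r)
x0,y0,x1,y1=255,180,455,295
a=cv2.resize(im[y0:y1,x0:x1],None,fx=4,fy=4,interpolation=cv2.INTER_CUBIC); cv2.imwrite("pics/crop1.png",a[...,::-1])
E
```

```text
green [308.46804511 257.4887218 ] 532 [ 0.53886867 -0.0341479   0.068     ]
quad [[441, 189], [447, 281], [265, 282], [266, 189]]
[[ 0.6543 -0.2526]
 [ 0.5049 -0.2559]
 [ 0.4997  0.034 ]
 [ 0.6498  0.0349]]
[np.float64(0.2875), np.float64(0.1494), np.float64(0.29), np.float64(0.1501)]
rect mm ((576.7467041015625, -110.0147705078125), (150.61187744140625, 290.6890869140625), 0.8972471952438354)
```

View pics/crop1.png

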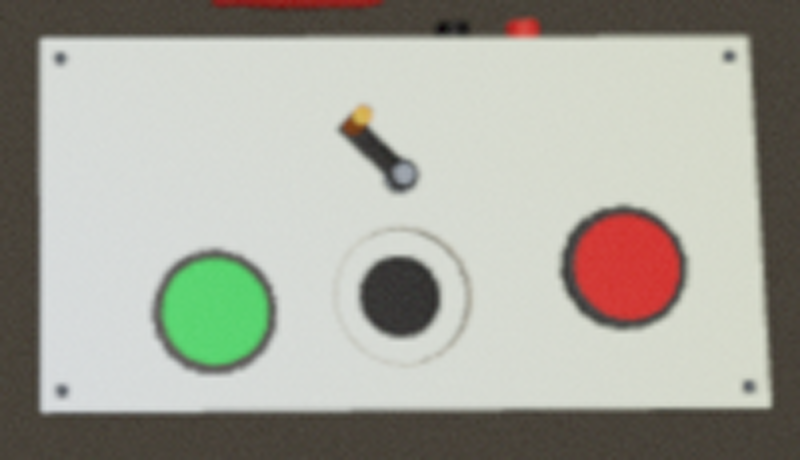

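```bash
cat > p.py <<'E'
from h import *
from scipy.spatial.transform import Rotation as R
HC=np.array([.577,-.1100]); YAW=.0165
def hd(x,y): c,s=np.cos(YAW),np.sin(YAW); return HC+[c*x-s*y,s*x+c*y]
def inhead(p): d=np.array(p[:2])-HC; c,s=np.cos(YAW),np.sin(YAW); return np.array([c*d[0]+s*d[1],-s*d[0]+c*d[1]])
def plan(xy,z,yd=None):
    s=arm.get_state(); R0=R.from_rotvec(s["eef_rot"]); M=R0.as_matrix()
    d=M.T@(np.array([*xy,z])-s["position"]); out=[d.round(4)]
    if yd is not None:
        cand=[]
        for k in (1,-1):
            zt=np.array([0,0,-1.]); yt=k*np.array([*yd,0])/np.linalg.norm(yd); xt=np.cross(yt,zt)
            cand.append((R0.inv()*R.from_matrix(np.c_[xt,yt,zt])).as_rotvec())
        out.append([c.round(4) for c in cand])
    print("clock",s["clock"],"pos",s["position"].round(4),"head",(inhead(s["position"])*1e3).round(1),"F",s["force"].round(1),"gap",round(s["finger_gap"],4)); print("plan",out); print("axes\n",M.round(3))
E
python3 - <<'E'
from p import *
f=grab_frame("top")
for n,uv,z in [("rim",(355.4,254.3),.06),("ap",(354.9,253.9),.052),("pivot",(355.2,223),.068),("pintop",(345.2,208.4),.098),("pinfoot",(342.5,211.5),.068),("green",(308.47,257.49),.068),("red",(410.5,246.7),.068)]:
    w=atz(f,uv,z); print(n,w.round(4),(inhead(w)*1e3).round(1))
g=atz(f,(308.47,257.49),.068)[:2]; rc=hd(-30,0); u=(rc-g)/np.linalg.norm(rc-g); print("rc",rc,"dist",np.linalg.norm(rc-g),"u",u)
yd=[-u[1],u[0]]; st=g-u*.045; print("start",st); plan(st,.15,yd)
E
```

```text
rim [ 0.5454 -0.1101  0.06  ] [-31.6   0.4]
ap [ 0.5465 -0.1107  0.052 ] [-30.5  -0.2]
pivot [ 0.5949 -0.109   0.068 ] [17.9  0.7]
pintop [ 0.6136 -0.0885  0.098 ] [36.9 20.9]
pinfoot [ 0.6133 -0.0888  0.068 ] [36.6 20.6]
green [ 0.5389 -0.0342  0.068 ] [-36.9  76.5]
red [ 0.5581 -0.1969  0.068 ] [-20.3 -86.6]
rc [-29.41891634  -0.60497754] dist 29.963220911421388 u [-0.99981852 -0.01905091]
start [ 0.58385853 -0.03329371]
clock 1.1 pos [0.2904 0.6369 0.1753] head [-274.2  751.6] F [-0.   0.1  0.6] gap 0.0912
plan [array([-0.545 , -0.4881,  0.0253]), [array([ 0.    , -0.    ,  2.6947]), array([ 0.    ,  0.    , -0.4468])]]
axes
 [[-0.91   0.415  0.   ]
 [ 0.415  0.91   0.   ]
 [-0.     0.    -1.   ]]
```

```bash
sed -i 's/return HC+\[/x,y=x*1e-3,y*1e-3; return HC+[/' p.py; sed -i 's/def hd(x,y): c,s=np.cos(YAW),np.sin(YAW); /def hd(x,y): c,s=np.cos(YAW),np.sin(YAW); /' p.py
python3 - <<'E'
from p import *
g=hd(-36.9,76.5); rc=hd(-30,0); u=(rc-g)/np.linalg.norm(rc-g); print("g",g,"rc",rc,"dist",np.linalg.norm(rc-g),"u",u)
yd=[-u[1],u[0]]; st=g-u*.070; print("start",st); plan(st,.13,yd)
E
```

```text
g [ 0.53884283 -0.03411924] rc [ 0.54700408 -0.11049498] dist 0.076810546150903 u [ 0.10625173 -0.99433926]
start [0.53140521 0.03548451]
clock 1.1 pos [0.2904 0.6369 0.1753] head [-274.2  751.6] F [-0.   0.1  0.6] gap 0.0912
plan [array([-0.4688, -0.4473,  0.0453]), [array([ 0.    , -0.    ,  1.0366]), array([ 0.   ,  0.   , -2.105])]]
axes
 [[-0.91   0.415  0.   ]
 [ 0.415  0.91   0.   ]
 [-0.     0.    -1.   ]]
```

Request:
{"api": "move_arm", "payload": {"series": [{"x":-0.235,"y":-0.225,"z":0.02,"az":0.5},{"x":-0.469,"y":-0.447,"z":0.045,"az":1.037},{"x":-0.469,"y":-0.447,"z":0.045,"az":1.037},{"x":-0.469,"y":-0.447,"z":0.045,"az":1.037},{"x":-0.469,"y":-0.447,"z":0.045,"az":1.037},{"x":-0.469,"y":-0.447,"z":0.045,"az":1.037},{"x":-0.469,"y":-0.447,"z":0.045,"az":1.037},{"x":-0.469,"y":-0.447,"z":0.045,"az":1.037}], "claw": 0.35}}

```text
schema error: expected keys x, y, z, ax, ay, az
```

```bash
python3 - <<'E'
from p import *
plan([.5314,.0355],.13,[.9943,.1063])
E
```

```text
clock 1.1 pos [0.2904 0.6369 0.1753] head [-274.2  751.6] F [-0.   0.1  0.6] gap 0.0912
plan [array([-0.4688, -0.4473,  0.0453]), [array([ 0.    , -0.    ,  1.0365]), array([ 0.    ,  0.    , -2.1051])]]
axes
 [[-0.91   0.415  0.   ]
 [ 0.415  0.91   0.   ]
 [-0.     0.    -1.   ]]
```

Request:
{"api": "move_arm", "payload": {"series": [{"x":-0.469,"y":-0.447,"z":0.045,"ax":0,"ay":0,"az":1.037},{"x":-0.469,"y":-0.447,"z":0.045,"ax":0,"ay":0,"az":1.037},{"x":-0.469,"y":-0.447,"z":0.045,"ax":0,"ay":0,"az":1.037},{"x":-0.469,"y":-0.447,"z":0.045,"ax":0,"ay":0,"az":1.037},{"x":-0.469,"y":-0.447,"z":0.045,"ax":0,"ay":0,"az":1.037},{"x":-0.469,"y":-0.447,"z":0.045,"ax":0,"ay":0,"az":1.037},{"x":-0.469,"y":-0.447,"z":0.045,"ax":0,"ay":0,"az":1.037},{"x":-0.469,"y":-0.447,"z":0.045,"ax":0,"ay":0,"az":1.037}], "claw": 0.35}}

```text
clock: 1.77
position: [0.4146, 0.3265, 0.1524]
eef_rot: [2.064, 2.368, 0.001]
force: [1.5, -0.2, -0.5]
finger_gap: 0.0407
```

```bash
python3 - <<'E'
from p import *
plan([.5314,.0355],.13,[.9943,.1063])
E
```

```text
clock 1.7667 pos [0.4146 0.3265 0.1524] head [-155.1  439.2] F [ 1.5 -0.2 -0.5] gap 0.0407
plan [array([-0.3043,  0.0759,  0.0223]), [array([ 0.0005, -0.0002,  0.0306]), array([ 3.0000e-04,  8.0000e-04, -3.1109e+00])]]
axes
 [[-0.137  0.991  0.   ]
 [ 0.991  0.137  0.   ]
 [ 0.     0.    -1.   ]]
```

Request:
{"api": "move_arm", "payload": {"series": [{"x":-0.304,"y":0.076,"z":0.022,"ax":0,"ay":0,"az":0.031},{"x":-0.304,"y":0.076,"z":0.022,"ax":0,"ay":0,"az":0.031},{"x":-0.304,"y":0.076,"z":0.022,"ax":0,"ay":0,"az":0.031},{"x":-0.304,"y":0.076,"z":0.022,"ax":0,"ay":0,"az":0.031},{"x":-0.304,"y":0.076,"z":0.022,"ax":0,"ay":0,"az":0.031},{"x":-0.304,"y":0.076,"z":0.022,"ax":0,"ay":0,"az":0.031},{"x":-0.304,"y":0.076,"z":0.022,"ax":0,"ay":0,"az":0.031},{"x":-0.304,"y":0.076,"z":0.022,"ax":0,"ay":0,"az":0.031}]}}

```text
clock: 2.43
position: [0.5326, 0.0325, 0.1304]
eef_rot: [2.102, 2.334, 0.001]
force: [0.2, 0.1, -0.1]
finger_gap: 0.0317
```

```bash
python3 - <<'E'
from p import *
plan([.5314,.0355],.09,[.9943,.1063])
E
```

```text
clock 2.4333 pos [0.5326 0.0325 0.1304] head [-42.1 143.2] F [ 0.2  0.1 -0.1] gap 0.0317
plan [array([ 0.0031, -0.0009,  0.0404]), [array([ 0.0012,  0.0001, -0.0018]), array([ 2.0000e-04, -1.9000e-03,  3.1398e+00])]]
axes
 [[-0.105  0.995  0.001]
 [ 0.995  0.105 -0.   ]
 [-0.     0.001 -1.   ]]
```

Request:
{"api": "move_arm", "payload": {"series": [{"x":0.003,"y":-0.001,"z":0.03,"ax":0,"ay":0,"az":0},{"x":0.003,"y":-0.001,"z":0.05,"ax":0,"ay":0,"az":0},{"x":0.003,"y":-0.001,"z":0.06,"ax":0,"ay":0,"az":0},{"x":0.003,"y":-0.001,"z":0.065,"ax":0,"ay":0,"az":0},{"x":0.003,"y":-0.001,"z":0.067,"ax":0,"ay":0,"az":0},{"x":0.003,"y":-0.001,"z":0.067,"ax":0,"ay":0,"az":0},{"x":0.003,"y":-0.001,"z":0.067,"ax":0,"ay":0,"az":0},{"x":0.003,"y":-0.001,"z":0.067,"ax":0,"ay":0,"az":0}]}}

```text
clock: 3.1
position: [0.532, 0.0356, 0.0643]
eef_rot: [2.1, 2.334, 0.003]
force: [-0.2, 0.6, 0.7]
finger_gap: 0.0322
```

```bash
python3 - <<'E'
from p import *
plan([.5314,.0355],.0635,[.9943,.1063])
f=grab_frame("wrist"); save(f,"w1.png")
E
```

```text
clock 3.1 pos [0.532  0.0356 0.0643] head [-42.6 146.4] F [-0.2  0.6  0.7] gap 0.0322
plan [array([-0.0001, -0.0006,  0.0008]), [array([ 0.0027,  0.0002, -0.0014]), array([ 4.0000e-04, -4.2000e-03,  3.1402e+00])]]
axes
 [[-0.105  0.994  0.003]
 [ 0.994  0.105  0.   ]
 [-0.     0.003 -1.   ]]
```

View pics/w1.png

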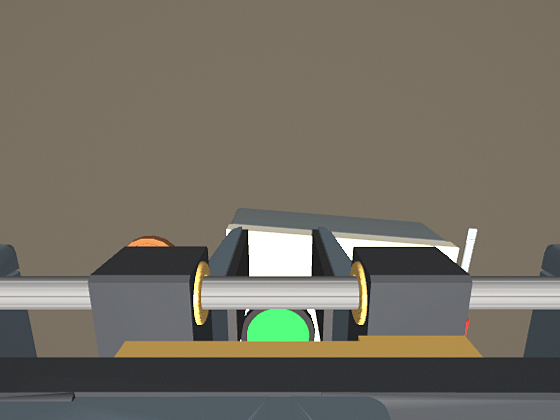

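The wrist view shows the green disc at (278,328), centred between the two fingers (~245 and ~320). I'll push along tool -x.

Request:
{"api": "move_arm", "payload": {"series": [{"x":-0.012,"y":0,"z":0,"ax":0,"ay":0,"az":0},{"x":-0.024,"y":0,"z":0,"ax":0,"ay":0,"az":0},{"x":-0.031,"y":0,"z":0,"ax":0,"ay":0,"az":0},{"x":-0.036,"y":0,"z":0,"ax":0,"ay":0,"az":0},{"x":-0.041,"y":0,"z":0,"ax":0,"ay":0,"az":0},{"x":-0.046,"y":0,"z":0,"ax":0,"ay":0,"az":0},{"x":-0.051,"y":0,"z":0,"ax":0,"ay":0,"az":0},{"x":-0.055,"y":0,"z":0,"ax":0,"ay":0,"az":0}]}}

```text
clock: 3.82
position: [0.5377, -0.0196, 0.0642]
eef_rot: [2.101, 2.334, 0.003]
force: [0.1, -0.1, 0.0]
finger_gap: 0.0316
```

```bash
cat > look.py <<'E'
from p import *; from m import top
import sys
def green(z=.068):
    f=grab_frame("top"); g=top(f); w=atz(f,g[0],z); print("green px",g[0].round(1),g[1],"head mm",(inhead(w)*1e3).round(1)); return f,w
E
python3 - <<'E'
from look import *
f,w=green(); save(f,"t2.png")
plan([.5433,-.0754],.0635,[.9943,.1063])
cv2.imwrite("pics/c2.png",cv2.resize(f["image"][180:295,255:455],None,fx=4,fy=4,interpolation=cv2.INTER_CUBIC)[...,::-1])
E
```

```text
Traceback (most recent call last):
  File "look.py", line 4, in green
    f=grab_frame("top"); g=top(f); w=atz(f,g[0],z); print("green px",g[0].round(1),g[1],"head mm",(inhead(w)*1e3).round(1)); return f,w
                           ~~~^^^
  File "m.py", line 6, in top
    g=cen((hsv[...,0]>45)&(hsv[...,0]<80)&(hsv[...,1]>120)&(hsv[...,2]>60))
  File "m.py", line 5, in cen
    n,l,s,c=cv2.connectedComponentsWithStats(m.astype(np.uint8)); i=1+np.argmax(s[1:,4]); return c[i],s[i,4],l==i
                                                                      ~~~~~~~~~^^^^^^^^^
ValueError: attempt to get argmax of an empty sequence
```

```bash
python3 - <<'E'
from look import *
f=grab_frame("side"); g=None
try:
    g=top(f); print(g[0],g[1])
except Exception: print("no green")
cv2.imwrite("pics/s2.png",cv2.resize(f["image"][90:270,200:420],None,fx=3,fy=3,interpolation=cv2.INTER_CUBIC)[...,::-1])
plan([.5433,-.0754],.0635,[.9943,.1063])
E
```

```text
[331.46851385 192.29722922] 397
clock 3.9167 pos [ 0.5377 -0.0196  0.0642] head [-37.8  91. ] F [ 0.2  0.7 -0.2] gap 0.0317
plan [array([-0.0561, -0.0003,  0.0008]), [array([ 0.0026,  0.0003, -0.0019]), array([ 4.0000e-04, -4.1000e-03,  3.1397e+00])]]
axes
 [[-0.104  0.995  0.003]
 [ 0.995  0.104  0.   ]
 [-0.     0.003 -1.   ]]
```

View pics/s2.png

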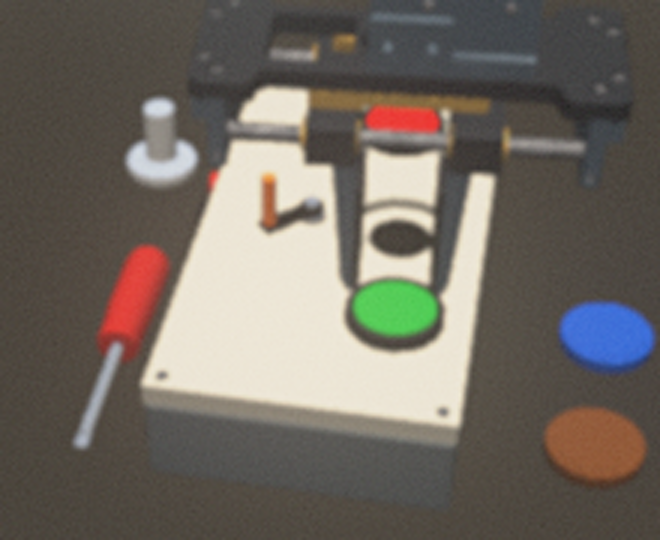

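```bash
python3 - <<'E'
from look import *
f=grab_frame("side"); p=arm.get_state()["position"]
def cr(w): q=proj(f,w); return q.round(1),((q-[200,90])*3).round(0)
print("TCP",cr(p))
for n,x,y,z in [("green0",-36.9,76.5,.068),("recess ap",-30,0,.052),("pivot",18,0,.068),("red",-20.3,-86.6,.068),("c+-",-75,145,.06),("c++",75,145,.06),("pintop",36.9,20.9,.098)]:
    print(n,cr([*hd(x,y),z]))
print(atz(f,top(f)[0],.068))
E
```

```text
TCP (array([330.1, 200.6]), array([390., 332.]))
green0 (array([331. , 192.1]), array([393., 306.]))
recess ap (array([332.5, 168.9]), array([398., 237.]))
pivot (array([303.3, 157.6]), array([310., 203.]))
red (array([334. , 130.4]), array([402., 121.]))
c+- (array([351.6, 231.6]), array([455., 425.]))
c++ (array([246. , 217.5]), array([138., 383.]))
pintop (array([289.1, 148.4]), array([267., 175.]))
[ 0.53820015 -0.03388109  0.068     ]
```

```bash
python3 - <<'E'
from look import *
f=grab_frame("wrist"); s=arm.get_state(); p=s["position"]; M=R.from_rotvec(s["eef_rot"]).as_matrix()
print("cam in tool",(M.T@(np.array(f["world_from_camera"])[:3,3]-p)).round(3))
im=f["image"].copy()
g=top(f); print("green",g[0],proj(f,[*hd(-36.9,76.5),.068]))
h=grab_frame("side"); im2=cv2.resize(h["image"][90:270,200:420],None,fx=3,fy=3,interpolation=cv2.INTER_CUBIC)
for sy in(1,-1):
  for sx in (-.016,.016):
    for y in (.016,.0295):
      w=p+M@np.array([sx,sy*y,0]); cv2.circle(im,tuple(int(v) for v in proj(f,w)),3,(255,0,255),-1)
      cv2.circle(im2,tuple(int(v) for v in (proj(h,w)-[200,90])*3),4,(255,0,255),-1)
out=np.zeros((420,780,3),np.uint8); out[:,:400]=im[:,80:480]; a=im2[140:420,250:500]; out[:420,405:780]=cv2.resize(a,(375,420))
cv2.imwrite("pics/w2.png",out[...,::-1])
E
```

```text
cam in tool [ 0.071 -0.    -0.209]
green [278.49924471 253.2647281 ] [279.8175293  259.39544928]
```

View pics/w2.png

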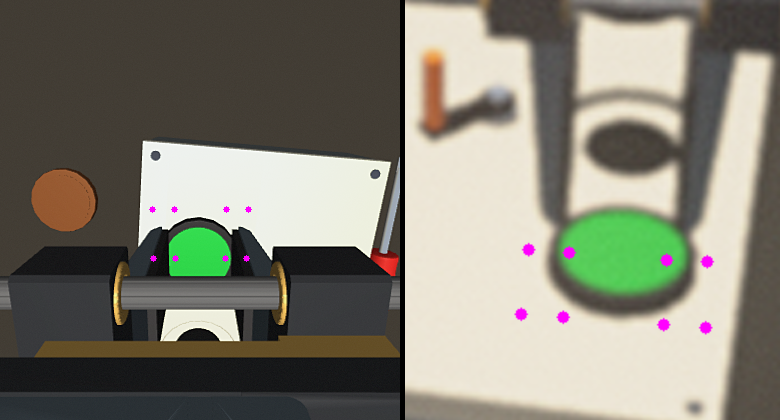

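The fingertips don't appear where the reported TCP should project, so I'll triangulate them.

```bash
python3 - <<'E'
from look import *
w=grab_frame("wrist"); h=grab_frame("side"); s=arm.get_state(); p=s["position"]; M=R.from_rotvec(s["eef_rot"]).as_matrix()
def tri(a,b):
    o1,d1=ray(*a);o2,d2=ray(*b); A=np.c_[d1,-d2]; t=np.linalg.lstsq(A,o2-o1,rcond=None)[0]; q1=o1+d1*t[0];q2=o2+d2*t[1]; return (q1+q2)/2,np.linalg.norm(q1-q2)
for a,b in [((320,228),(315,186.4)),((245,228),(347,186.4))]:
    q,e=tri((w,a),(h,b)); print("tip",q.round(4),"err",round(e,4),"tool",(M.T@(q-p)).round(4))
g=masks_of("green_filter","wrist")
for r in g[:3]: 
    ys,xs=np.nonzero(r["region"]); print(r["score"],r["uv"],xs.min(),xs.max(),ys.min(),ys.max())
g=masks_of("green_filter","side")
for r in g[:3]:
    ys,xs=np.nonzero(r["region"]); print(r["score"],r["uv"],xs.min(),xs.max(),ys.min(),ys.max())
x=np.hstack([w["image"][200:350,200:360],cv2.resize(h["image"][150:222,290:370],None,fx=2,fy=2.0833)])
cv2.imwrite("pics/z.png",cv2.resize(x,None,fx=2.4,fy=2.4,interpolation=cv2.INTER_CUBIC)[...,::-1])
E
```

```text
tip [ 5.567e-01 -2.000e-04  1.031e-01] err 0.0023 tool [ 0.0165  0.021  -0.0388]
tip [ 0.5162 -0.003   0.1079] err 0.0041 tool [ 0.0181 -0.0196 -0.0437]
0.98 [280.1, 246.1] 248 310 218 275
0.63 [145.5, 200.4] 112 176 170 231
0.96 [397.9, 238.7] 381 414 226 251
0.66 [401.4, 203.5] 386 417 190 213
0.65 [330.4, 193.3] 315 347 183 206
```

View pics/z.png

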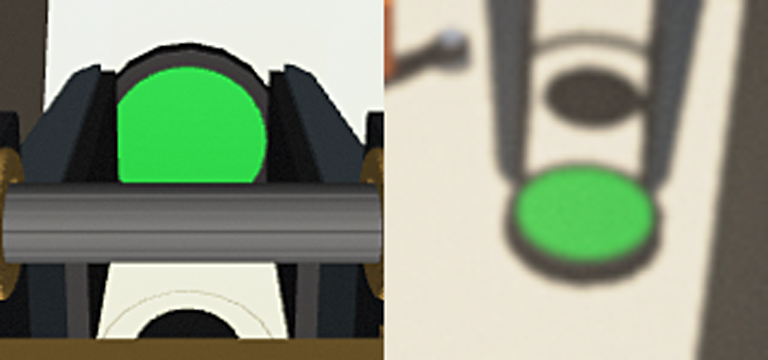

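The view shows the fingertips hanging about 40 mm above the face, over the disc. The disc hasn't moved, which agrees with the zero force. I'll check whether the reported pose or the finger length is off.

```bash
python3 - <<'E'
from look import *
from scipy.optimize import least_squares
w=grab_frame("wrist"); s=arm.get_state()
hs=cv2.cvtColor(w["image"],cv2.COLOR_RGB2HSV)
print("fov",w["vertical_fov"],"cam",np.array(w["world_from_camera"])[:3,3].round(3))
t=grab_frame("top")
b=[r for r in masks_of("green_filter","top")]
for r in b: print(r["uv"],atz(t,r["uv"],.008).round(4))
# wrist pixels vs. predicted
for n,q,px in [("screw+x",hd(69,139),(455,173)),("screw-x",hd(-69,139),(235,155)),("green rimcentre",hd(-36.9,76.5),None)]:
    print(n,proj(w,[*q,.06]).round(1),px)
print(proj(w,atz(t,(298.5,323.5),.006)).round(1),"brown seen (144,200)")
for dz in (0,.02,.04):
    v=dict(w); T=np.array(w["world_from_camera"]).copy(); T[2,3]+=dz; v["world_from_camera"]=T
    L=[proj(v,[*hd(*q),.06]).round(1) for q in [(69,139),(-69,139)]]; print(dz,L)
E
```

```text
fov 61.51649475454419 cam [0.529 0.051 0.273]
screw+x [461.9 173.7] (455, 173)
screw-x [235.6 153.7] (235, 155)
green rimcentre [279.7 255.1] None
[144.4 202. ] brown seen (144,200)
0 [array([461.9, 173.7]), array([235.6, 153.7])]
0.02 [array([446.7, 169. ]), array([239.2, 150.6])]
0.04 [array([433.9, 165.1]), array([242.2, 148.1])]
```

Request:
{"api": "move_arm", "payload": {"series": [{"x":0.012,"y":0,"z":0,"ax":0,"ay":0,"az":0},{"x":0.024,"y":0,"z":0,"ax":0,"ay":0,"az":0},{"x":0.033,"y":0,"z":0,"ax":0,"ay":0,"az":0},{"x":0.033,"y":0,"z":0,"ax":0,"ay":0,"az":0},{"x":0.033,"y":0,"z":0,"ax":0,"ay":0,"az":0},{"x":0.033,"y":0,"z":0,"ax":0,"ay":0,"az":0},{"x":0.033,"y":0,"z":0,"ax":0,"ay":0,"az":0},{"x":0.033,"y":0,"z":0,"ax":0,"ay":0,"az":0}]}}

```text
clock: 5.08
position: [0.5343, 0.0136, 0.0643]
eef_rot: [2.101, 2.333, 0.003]
force: [-0.7, -0.9, -0.0]
finger_gap: 0.032
```

```bash
cat > v.py <<'E'
from look import *
def both(n,zs=(0,-.04)):
    w=grab_frame("wrist"); h=grab_frame("side"); s=arm.get_state(); p=s["position"]; M=R.from_rotvec(s["eef_rot"]).as_matrix(); g=s["finger_gap"]/2
    for f,col in ((w,0),(h,0)):
        f["image"]=cv2.resize(f["image"],None,fx=4,fy=4,interpolation=cv2.INTER_CUBIC)
    for f in (w,h):
        f2=dict(f); f2["image"]=np.zeros((420,560,3))
        for z,c in zip(zs,((255,0,255),(255,255,0))):
            for y in (g,-g):
                for sx in (.016,-.016):
                    q=proj(f2,p+M@np.array([sx,y,z])); cv2.circle(f["image"],tuple(int(v*4+2) for v in q),3,c,-1)
    a=w["image"][560:1360,800:1440]; b=h["image"][480:960,1120:1520]
    out=np.hstack([cv2.resize(a,(400,500)),cv2.resize(b,(400,480))[:480] if 0 else cv2.resize(b,(417,500))])[:, :800]
    cv2.imwrite("pics/"+n,out[...,::-1]); print("clock",s["clock"],"pos",p.round(4),"F",s["force"].round(2))
E
python3 -c "
from v import *
both('b1.png')"
```

```text
clock 5.1833 pos [0.5343 0.0136 0.0643] F [-0.2  -0.58 -0.76]
```

View pics/b1.png

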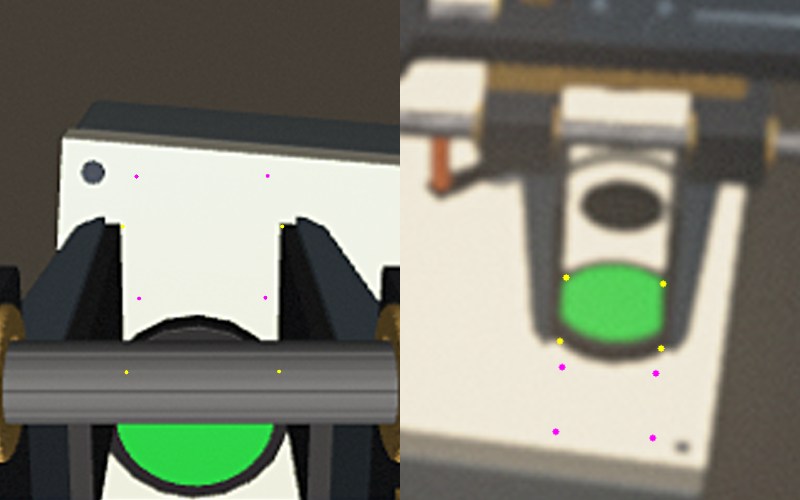

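The yellow points, 40 mm short of the reported TCP, sit exactly on the fingertips in both views. So the real tips end 40 mm short of where the TCP is stated to be. I'll lower with that offset.

Request:
{"api": "move_arm", "payload": {"series": [{"x":0,"y":0,"z":0.01,"ax":0,"ay":0,"az":0},{"x":0,"y":0,"z":0.02,"ax":0,"ay":0,"az":0},{"x":0,"y":0,"z":0.028,"ax":0,"ay":0,"az":0},{"x":0,"y":0,"z":0.032,"ax":0,"ay":0,"az":0},{"x":0,"y":0,"z":0.034,"ax":0,"ay":0,"az":0},{"x":0,"y":0,"z":0.036,"ax":0,"ay":0,"az":0},{"x":0,"y":0,"z":0.036,"ax":0,"ay":0,"az":0},{"x":0,"y":0,"z":0.036,"ax":0,"ay":0,"az":0}]}}

```text
clock: 5.85
position: [0.5345, 0.0136, 0.0284]
eef_rot: [2.101, 2.333, 0.003]
force: [0.0, -0.1, 0.0]
finger_gap: 0.032
```

```bash
python3 -c "
from v import *
both('b2.png',(-.04,-.03))"
```

```text
clock 5.95 pos [0.5346 0.0136 0.0286] F [-0.21 -0.1   0.43]
```

View pics/b2.png

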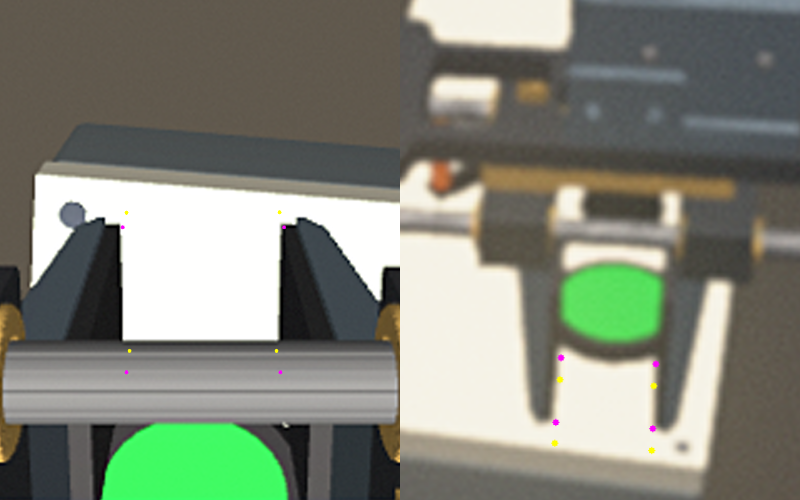

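Request:
{"api": "move_arm", "payload": {"series": [{"x":0,"y":0,"z":0.003,"ax":0,"ay":0,"az":0},{"x":0,"y":0,"z":0.0045,"ax":0,"ay":0,"az":0},{"x":0,"y":0,"z":0.0045,"ax":0,"ay":0,"az":0},{"x":-0.005,"y":0,"z":0.0045,"ax":0,"ay":0,"az":0},{"x":-0.01,"y":0,"z":0.0045,"ax":0,"ay":0,"az":0},{"x":-0.015,"y":0,"z":0.0045,"ax":0,"ay":0,"az":0},{"x":-0.02,"y":0,"z":0.0045,"ax":0,"ay":0,"az":0},{"x":-0.025,"y":0,"z":0.0045,"ax":0,"ay":0,"az":0}]}}

```text
clock: 6.62
position: [0.5373, -0.012, 0.0241]
eef_rot: [2.101, 2.333, 0.003]
force: [-0.3, 0.7, 0.3]
finger_gap: 0.032
```

```bash
cat > gs.py <<'E'
from look import *
# green glass centroid seen in side and wrist
for c in ("side","wrist"):
    f=grab_frame(c)
    try:
        g=top(f); w=atz(f,g[0],.068); ys,xs=np.nonzero(g[2]); print(c,g[0].round(1),g[1],"box",xs.min(),xs.max(),ys.min(),ys.max(),"head",(inhead(w)*1e3).round(1))
    except Exception as e: print(c,"none")
plan(hd(-30,0)-np.array([.1063,-.9943])*.0353,.024,[.9943,.1063])
E
python3 gs.py
```

```text
side [330.7 186.3] 355 box 319 342 178 195 head [-34.8  63.4]
wrist [279.8 324.6] 2340 box 242 318 309 340 head [-35.5  63.1]
clock 6.7167 pos [ 0.5373 -0.0121  0.0241] head [-38.   98.5] F [ 0.2 -0.8 -0.1] gap 0.0322
plan [array([-0.0636, -0.0007,  0.0001]), [array([ 0.0032,  0.0004, -0.0025]), array([ 6.0000e-04, -5.1000e-03,  3.1391e+00])]]
axes
 [[-0.104  0.995  0.003]
 [ 0.995  0.104 -0.   ]
 [-0.     0.003 -1.   ]]
```

Request:
{"api": "move_arm", "payload": {"series": [{"x":-0.006,"y":0,"z":0,"ax":0,"ay":0,"az":0},{"x":-0.012,"y":0,"z":0,"ax":0,"ay":0,"az":0},{"x":-0.018,"y":-0.0005,"z":0,"ax":0,"ay":0,"az":0},{"x":-0.024,"y":-0.0005,"z":0,"ax":0,"ay":0,"az":0},{"x":-0.03,"y":-0.0005,"z":0,"ax":0,"ay":0,"az":0},{"x":-0.036,"y":-0.0005,"z":0,"ax":0,"ay":0,"az":0},{"x":-0.042,"y":-0.0005,"z":0,"ax":0,"ay":0,"az":0},{"x":-0.046,"y":-0.0005,"z":0,"ax":0,"ay":0,"az":0}]}}

```text
clock: 7.38
position: [0.5418, -0.0587, 0.0241]
eef_rot: [2.102, 2.332, 0.003]
force: [-0.3, 0.8, -0.2]
finger_gap: 0.0322
```

```bash
python3 gs.py
```

```text
side [332.4 167.1] 304 box 322 343 160 175 head [-31.1  16.3]
wrist [279.8 324.6] 2340 box 242 318 309 340 head [-31.9  16.6]
clock 7.4833 pos [ 0.5418 -0.0585  0.0241] head [-34.4  52. ] F [-0.6 -0.2 -0.3] gap 0.0317
plan [array([-0.0169, -0.0003,  0.0001]), [array([ 0.0034,  0.0004, -0.0031]), array([ 7.0000e-04, -5.3000e-03,  3.1384e+00])]]
axes
 [[-0.103  0.995  0.003]
 [ 0.995  0.103 -0.   ]
 [-0.     0.003 -1.   ]]
```

Request:
{"api": "move_arm", "payload": {"series": [{"x":-0.003,"y":0,"z":0,"ax":0,"ay":0,"az":0},{"x":-0.006,"y":0,"z":0,"ax":0,"ay":0,"az":0},{"x":-0.009,"y":0,"z":0,"ax":0,"ay":0,"az":0},{"x":-0.011,"y":0,"z":0,"ax":0,"ay":0,"az":0},{"x":-0.013,"y":0,"z":0,"ax":0,"ay":0,"az":0},{"x":-0.015,"y":0,"z":0,"ax":0,"ay":0,"az":0},{"x":-0.016,"y":0,"z":0,"ax":0,"ay":0,"az":0},{"x":-0.017,"y":0,"z":0,"ax":0,"ay":0,"az":0}]}}

```text
clock: 8.15
position: [0.5435, -0.0756, 0.0241]
eef_rot: [2.102, 2.331, 0.004]
force: [-0.5, -0.1, -0.7]
finger_gap: 0.0317
```

```bash
python3 gs.py
```

```text
side [332.5 165.4] 293 box 322 343 158 173 head [-30.6  11.7]
wrist [279.7 323.5] 2081 box 244 316 309 340 head [-30.5   0.6]
clock 8.25 pos [ 0.5435 -0.0756  0.0241] head [-32.9  35. ] F [-0.  -0.4 -0.3] gap 0.032
plan [array([ 0.0002, -0.0003,  0.0001]), [array([ 0.0034,  0.0004, -0.0032]), array([ 7.0000e-04, -5.3000e-03,  3.1384e+00])]]
axes
 [[-0.103  0.995  0.003]
 [ 0.995  0.103 -0.   ]
 [-0.     0.003 -1.   ]]
```

Request:
{"api": "move_arm", "payload": {"series": [{"x":-0.001,"y":0,"z":0,"ax":0,"ay":0,"az":0},{"x":-0.002,"y":0,"z":0,"ax":0,"ay":0,"az":0},{"x":-0.003,"y":0,"z":0,"ax":0,"ay":0,"az":0},{"x":-0.003,"y":0,"z":0,"ax":0,"ay":0,"az":0},{"x":-0.003,"y":0,"z":0,"ax":0,"ay":0,"az":0},{"x":-0.003,"y":0,"z":0,"ax":0,"ay":0,"az":0},{"x":-0.003,"y":0,"z":0,"ax":0,"ay":0,"az":0},{"x":-0.003,"y":0,"z":0,"ax":0,"ay":0,"az":0}]}}

```text
clock: 8.92
position: [0.5439, -0.0785, 0.0242]
eef_rot: [2.102, 2.331, 0.004]
force: [-1.4, 0.9, 0.1]
finger_gap: 0.0316
```

```bash
python3 gs.py; python3 -c "
from look import *
h=grab_frame('side'); 
for z in (.06,.064,.068): print(z,proj(h,[*hd(-30,0),z]))
cv2.imwrite('pics/d1.png',cv2.resize(h['image'][110:215,260:390],None,fx=5,fy=5,interpolation=cv2.INTER_CUBIC)[...,::-1])"
```

```text
side [332.3 165.4] 293 box 322 343 158 173 head [-30.3  11.9]
wrist [279.7 322.5] 1892 box 244 316 309 340 head [-30.3  -1.7]
clock 9.0167 pos [ 0.5438 -0.0785  0.0241] head [-32.7  32. ] F [ 0.4 -0.5 -0.8] gap 0.0318
plan [array([ 0.0031, -0.0002,  0.0001]), [array([ 0.0033,  0.0004, -0.0032]), array([ 7.0000e-04, -5.2000e-03,  3.1384e+00])]]
axes
 [[-0.103  0.995  0.003]
 [ 0.995  0.103 -0.   ]
 [-0.     0.003 -1.   ]]
0.06 [332.79409272 164.93634476]
0.064 [332.92785697 162.92991781]
0.068 [333.06251772 160.91004363]
```

View pics/d1.png

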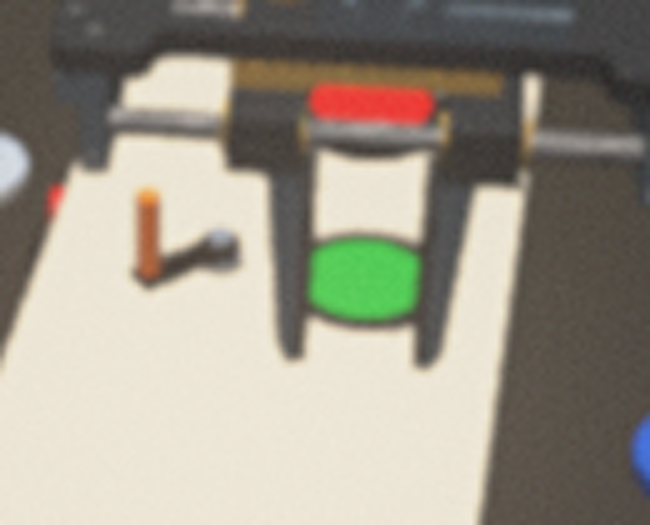

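The filter lies flat in the recess: its glass is at (332.3,165.4), and a flush filter should be at (332.8,164.9). The pin is still at (289,149). Now I'll raise the arm, shut the fingers and go to the +x side of the pin.

Request:
{"api": "move_arm", "payload": {"series": [{"x":0.003,"y":0,"z":-0.01,"ax":0,"ay":0,"az":0},{"x":0.003,"y":0,"z":-0.03,"ax":0,"ay":0,"az":0},{"x":0.003,"y":0,"z":-0.06,"ax":0,"ay":0,"az":0},{"x":0.003,"y":0,"z":-0.06,"ax":0,"ay":0,"az":0},{"x":0.003,"y":0,"z":-0.06,"ax":0,"ay":0,"az":0},{"x":0.003,"y":0,"z":-0.06,"ax":0,"ay":0,"az":0},{"x":0.003,"y":0,"z":-0.06,"ax":0,"ay":0,"az":0},{"x":0.003,"y":0,"z":-0.06,"ax":0,"ay":0,"az":0}], "claw": 0, "grip_force": 5}}

```text
clock: 9.73
position: [0.5427, -0.0754, 0.0834]
eef_rot: [2.103, 2.332, 0.002]
force: [-0.2, -0.6, -0.7]
finger_gap: 0.0004
```

```bash
python3 -c "
from look import *
plan(hd(70,24),.084,hd(1000,0)-hd(0,0))"
```

```text
clock 9.7333 pos [ 0.5427 -0.0754  0.0834] head [-33.7  35.2] F [-0.2 -0.6 -0.7] gap 0.0004
plan [array([-0.0201,  0.1024, -0.0004]), [array([ 0.002 , -0.    ,  0.0868]), array([ 1.0000e-04,  3.1000e-03, -3.0548e+00])]]
axes
 [[-0.103  0.995  0.002]
 [ 0.995  0.103  0.   ]
 [-0.     0.002 -1.   ]]
```

Request:
{"api": "move_arm", "payload": {"series": [{"x":-0.007,"y":0.034,"z":0,"ax":0,"ay":0,"az":0.03},{"x":-0.014,"y":0.068,"z":0,"ax":0,"ay":0,"az":0.06},{"x":-0.02,"y":0.102,"z":0,"ax":0,"ay":0,"az":0.087},{"x":-0.02,"y":0.102,"z":0,"ax":0,"ay":0,"az":0.087},{"x":-0.02,"y":0.102,"z":0,"ax":0,"ay":0,"az":0.087},{"x":-0.02,"y":0.102,"z":0,"ax":0,"ay":0,"az":0.087},{"x":-0.02,"y":0.102,"z":0.022,"ax":0,"ay":0,"az":0.087},{"x":-0.02,"y":0.102,"z":0.044,"ax":0,"ay":0,"az":0.087}]}}

```text
clock: 10.4
position: [0.6459, -0.0847, 0.0398]
eef_rot: [2.201, 2.238, 0.004]
force: [-0.0, -0.3, -0.7]
finger_gap: 0.0005
```

```bash
cat > pin.py <<'E'
from look import *
for c in ("side","top"):
    f=grab_frame(c); hs=cv2.cvtColor(f["image"],cv2.COLOR_RGB2HSV)
    m=((hs[...,0]>5)&(hs[...,0]<25)&(hs[...,1]>130)&(hs[...,2]>90)).astype(np.uint8)
    n,l,s,ce=cv2.connectedComponentsWithStats(m)
    for i in range(1,n):
        w=atz(f,ce[i],.083 if c=="side" else .095); q=inhead(w)*1e3
        if abs(q[0])<75 and abs(q[1])<80 and s[i,4]>3: print(c,"orange",ce[i].round(1),s[i,4],"head",q.round(1),"angle",np.arctan2(q[1],-(q[0]-18)).round(2))
    try:
        g=top(f); print(c,"green",g[0].round(1),g[1],"head z.06",(inhead(atz(f,g[0],.06))*1e3).round(1))
    except Exception: print(c,"no green")
plan(hd(0,0),.038,hd(1000,0)-hd(0,0))
E
python3 pin.py
```

```text
side orange [289.1 156.7] 49 head [36.6 22. ] angle 2.27
side green [332.3 165.4] 307 head z.06 [-29.4   1.3]
top no green
clock 10.5 pos [ 0.6427 -0.0843  0.0364] head [66.1 24.7] F [-0.5 -0.3  0.3] gap 0.0006
plan [array([-0.0247, -0.0661, -0.0013]), [array([-0.0037, -0.0012, -0.0001]), array([-1.8000e-03,  5.8000e-03,  3.1415e+00])]]
axes
 [[-0.016  1.    -0.004]
 [ 1.     0.016  0.001]
 [ 0.001 -0.004 -1.   ]]
```

Request:
{"api": "move_arm", "payload": {"series": [{"x":0,"y":-0.007,"z":-0.002,"ax":0,"ay":0,"az":0},{"x":0,"y":-0.013,"z":-0.002,"ax":0,"ay":0,"az":0},{"x":0,"y":-0.019,"z":-0.002,"ax":0,"ay":0,"az":0},{"x":0,"y":-0.025,"z":-0.002,"ax":0,"ay":0,"az":0},{"x":0,"y":-0.031,"z":-0.002,"ax":0,"ay":0,"az":0},{"x":0,"y":-0.037,"z":-0.002,"ax":0,"ay":0,"az":0},{"x":0,"y":-0.043,"z":-0.002,"ax":0,"ay":0,"az":0},{"x":0,"y":-0.048,"z":-0.002,"ax":0,"ay":0,"az":0}]}}

```text
clock: 11.17
position: [0.5943, -0.0853, 0.0391]
eef_rot: [-2.201, -2.238, 0.003]
force: [2.6, -2.2, 1.1]
finger_gap: 0.0003
```

```bash
python3 pin.py
```

```text
side orange [308.7 160. ] 61 head [ 5.3 24.7] angle 1.1
side green [332.4 165.3] 313 head z.06 [-29.4   1.1]
top no green
clock 11.2667 pos [ 0.5937 -0.0851  0.0387] head [17.1 24.6] F [0.3 0.3 0.1] gap 0.0004
plan [array([-0.0246, -0.0171,  0.0007]), [array([-0.0044, -0.0012, -0.0002]), array([-1.9000e-03,  6.9000e-03,  3.1414e+00])]]
axes
 [[-0.016  1.    -0.004]
 [ 1.     0.016  0.001]
 [ 0.001 -0.004 -1.   ]]
```

Request:
{"api": "move_arm", "payload": {"series": [{"x":0,"y":-0.004,"z":0,"ax":0,"ay":0,"az":0},{"x":0,"y":-0.008,"z":0,"ax":0,"ay":0,"az":0},{"x":0,"y":-0.008,"z":0,"ax":0,"ay":0,"az":0},{"x":0,"y":0.004,"z":0,"ax":0,"ay":0,"az":0},{"x":0.012,"y":0.006,"z":0,"ax":0,"ay":0,"az":0},{"x":0.03,"y":0.006,"z":0,"ax":0,"ay":0,"az":0},{"x":0.035,"y":0,"z":0,"ax":0,"ay":0,"az":0},{"x":0.035,"y":-0.01,"z":0,"ax":0,"ay":0,"az":0}]}}

```text
clock: 11.93
position: [0.5832, -0.0488, 0.0385]
eef_rot: [-2.198, -2.238, 0.004]
force: [0.2, 0.9, -0.1]
finger_gap: 0.0007
```

```bash
python3 pin.py
```

```text
side orange [293.  124.6] 8 head [ 47.8 -68.6] angle -1.98
side orange [330.1 128.3] 32 head [-15.3 -68.9] angle -1.12
side orange [315.4 158.6] 60 head [-4.2 19.2] angle 0.71
side green [332.4 165.3] 321 head z.06 [-29.5   1.2]
top no green
clock 12.0333 pos [ 0.5812 -0.0499  0.0383] head [ 5.2 60. ] F [0.1 0.1 0.1] gap 0.0004
plan [array([-0.06  , -0.0052,  0.0002]), [array([-0.0064, -0.0014,  0.0006]), array([ 2.2000e-03, -1.0000e-02, -3.1409e+00])]]
axes
 [[-0.017  1.    -0.006]
 [ 1.     0.017  0.001]
 [ 0.001 -0.006 -1.   ]]
```

Request:
{"api": "move_arm", "payload": {"series": [{"x":-0.006,"y":-0.013,"z":0,"ax":0,"ay":0,"az":0},{"x":-0.013,"y":-0.013,"z":0,"ax":0,"ay":0,"az":0},{"x":-0.019,"y":-0.013,"z":0,"ax":0,"ay":0,"az":0},{"x":-0.024,"y":-0.013,"z":0,"ax":0,"ay":0,"az":0},{"x":-0.029,"y":-0.013,"z":0,"ax":0,"ay":0,"az":0},{"x":-0.034,"y":-0.013,"z":0,"ax":0,"ay":0,"az":0},{"x":-0.037,"y":-0.013,"z":0,"ax":0,"ay":0,"az":0},{"x":-0.039,"y":-0.013,"z":0,"ax":0,"ay":0,"az":0}]}}

```text
clock: 12.7
position: [0.5675, -0.0893, 0.0376]
eef_rot: [-2.198, -2.233, 0.008]
force: [-7.2, 16.2, 1.5]
finger_gap: 0.0002
```

```bash
python3 pin.py
```

```text
side green [333.3 165.4] 288 head z.06 [-30.9   1.1]
top no green
clock 12.8 pos [ 0.5675 -0.0889  0.0376] head [-9.2 21.3] F [-6.7  9.5  1.9] gap 0.0005
plan [array([-0.0213,  0.0092, -0.0006]), [array([-0.0099, -0.0034, -0.001 ]), array([-0.0053,  0.0156,  3.1406])]]
axes
 [[-0.015  1.    -0.01 ]
 [ 1.     0.016  0.003]
 [ 0.003 -0.01  -1.   ]]
```

Force reached 16 N at tool y = 21 mm (the stop was expected near 20). I'll retract and check.

Request:
{"api": "move_arm", "payload": {"series": [{"x":0.01,"y":0,"z":0,"ax":0,"ay":0,"az":0},{"x":0.025,"y":0,"z":0,"ax":0,"ay":0,"az":0},{"x":0.05,"y":0,"z":-0.02,"ax":0,"ay":0,"az":0},{"x":0.09,"y":0,"z":-0.06,"ax":0,"ay":0,"az":0},{"x":0.13,"y":0,"z":-0.1,"ax":0,"ay":0,"az":0},{"x":0.17,"y":0,"z":-0.13,"ax":0,"ay":0,"az":0},{"x":0.21,"y":0,"z":-0.15,"ax":0,"ay":0,"az":0},{"x":0.21,"y":0,"z":-0.15,"ax":0,"ay":0,"az":0}]}}

```text
clock: 13.47
position: [0.5663, 0.1223, 0.1903]
eef_rot: [-2.199, -2.232, 0.005]
force: [1.0, -0.5, 0.8]
finger_gap: 0.0005
```

```bash
python3 pin.py; python3 -c "
from look import *
t=grab_frame('top');h=grab_frame('side')
print('expected closed pin top',proj(t,[*hd(-10,0),.098]),'pivot',proj(t,[*hd(18,0),.068]))
a=cv2.resize(t['image'][180:295,255:455],None,fx=3.9,fy=3.9,interpolation=cv2.INTER_CUBIC)
cv2.imwrite('pics/e1.png',a[...,::-1])
print(atz(t,recognise('red_filter','top')[0]['uv'],.068),recognise('red_filter','top')[0]['uv'],recognise('post_foot','top')[0]['uv'],recognise('screwdriver','top')[0]['uv'])"
```

```text
side orange [321.4 152.5] 42 head [-10.9   1.6] angle 0.06
side green [332.6 165.5] 303 head z.06 [-29.9   1.6]
top orange [357.4 239.7] 34 head [-11.3   3. ] angle 0.1
top green [354.7 253.1] 508 head z.06 [-29.6   1.4]
clock 13.5667 pos [0.5682 0.1246 0.1925] head [ -4.9 234.8] F [-0.2 -0.8 -0.8] gap 0.001
plan [array([-0.2355,  0.005 ,  0.1533]), [array([-0.0035, -0.0048,  0.002 ]), array([ 0.0075, -0.0055, -3.1396])]]
axes
 [[-0.018  1.    -0.004]
 [ 1.     0.018  0.005]
 [ 0.005 -0.003 -1.   ]]
expected closed pin top [359.65303944 238.652843  ] pivot [355.61178639 222.95851308]
[ 0.55748431 -0.19493929  0.068     ] [409.3, 247.1] [408.0, 164.4] [323.4, 177.7]
```

View pics/e1.png

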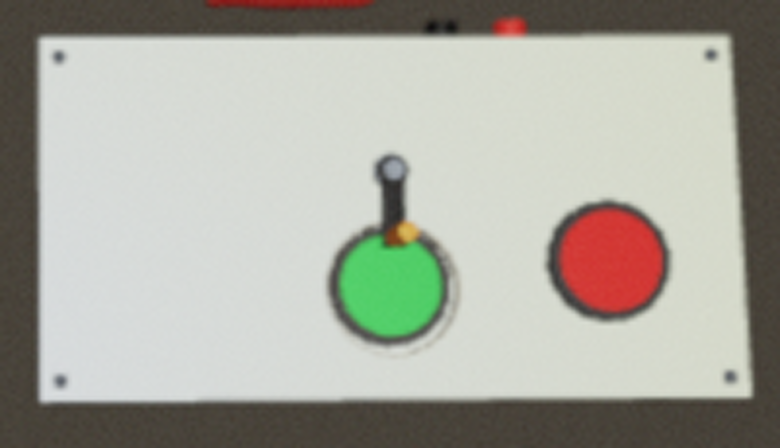

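The top view shows the arm running straight from the pivot (392,170) to the recess over the green disc. The pin top is at (407,231), which is (359.4,239.2) in the full picture; the closed position should be at (359.7,238.7). Red is unmoved.

```bash
python3 -c "
from cell import workorder
print(workorder.job_done())"
```

```text
the job is handed in; nothing more can be done
None
```

I slid the green filter across the face with the two fingertips until it dropped into the recess. Then I pushed the orange pin round with the shut fingers until the clip met its closed stop. The job was handed in at about 14 s on the robot's clock. No verdict is reported.

**Last checks**
- **Filter:** its glass showed within 1 px of where a flush, seated filter should be in the side camera. The top camera put its centre 1.4 mm from the recess centre, inside the 2 mm clearance.
- **Clip:** the force rose to 16 N at the stop. By eye in the top picture, the pin top was within 1 px of its closed position. The colour-blob estimates read 0.06 rad (side) and 0.10 rad (top). I put that down to the pin's foot being counted in the blob, but did not prove it.
- **Bystanders:** the red filter, post foot and screwdriver were found within about 3 px of where they started.

**What disagreed:** the real fingertips end about 40 mm short of the stated tool point. My first push therefore passed over the filter without moving it. I measured the offset with the side and wrist cameras and allowed for it in every move after that.

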